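# Push the grip rack through the gated chute

### The job

A white rack with two tattoo-machine grips waits in the chute in front of a red spring gate. Press the long yellow treadle down with one fingertip and hold the gate down while you push the rack by its green rear plate past the gate into the blue bay, then let go, so that the gate springs fully up behind the rack. Push only: do not pick up or tip the rack or its grips, do not let the gate come up under the rack, and leave the bottles, jar and marker round about where they are.

Things in the scene. Friction and masses are not known exactly. Their poses are not given: they have to be found in the camera images.
- chute: Fixed dark steel chute. Origin on the table under its middle, z up. The rack is pushed along its -y. Deck top at z 40 mm, y +170 to -165 mm, grey before the gate, blue in the bay behind it. Side walls 5 mm thick, inner faces at x -32 and +32 mm, tops at z 56 mm; the treadle lies outside the -x wall. End stop with rubber pad at y -154 mm, top at z 62 mm. Nothing spans over the chute.
- gate_line (a point): Middle of the deck slot in which the red gate blade stands, at deck height (chute x 0, y -20, z 40 mm). The blade is 6 mm thick along y, spans x about -18 to +12 mm and stands 7 to 16 mm above the deck when shut; fully down it lies 4 mm below the deck. The rack cannot pass while it stands up.
- gate (a joint): Angle of the hinged gate, rad: 0 = blade up (shut), 0.26 = fully down against its stop; from about 0.2 it is below the deck. A spring shuts it. The hinge runs along the chute's y at chute x +60, z 8 mm; gate and treadle turn together.
- treadle_top (a point): Yellow treadle bar with black top strip, rigidly part of the gate: 24 mm wide, 260 mm long (chute y -80 to +180 mm). This point: middle of its top face, at chute x -45, y 50, z 81 mm with the gate shut (sloping 0.26 rad down to +x); fully pressed it is level at chute x -60, z 52 mm. Pressing takes 3 N at first, 8 N at the stop, anywhere along it; a fingertip can slide along it.
- rack: Loose white tray on two steel skids, 58 mm wide (x), 80 mm long (y), about 0.25 kg without the grips. Origin: centre of its underside; axes nearly as the chute's. Walls 24 mm high. The green push plate is its rear (+y) end: 58 mm wide, top 42 mm above the origin, rear face at y +40 mm; bare deck lies behind it.
- grip_steel: Light grey steel machine grip, 21x62x21 mm, lying loose along y in one slot of the rack. Origin: centre of its underside, about 8 mm above the rack's origin.
- grip_black: Black machine grip, 21x62x21 mm, lying loose along y in the other slot of the rack. Origin: centre of its underside.
- ink_amber: Bystander: dark ink bottle with amber label and light blue tip, 29 mm wide, 86 mm high, standing behind the chute. Origin: centre of its underside.
- ink_orange: Bystander: white ink bottle with orange label and black cap, 29 mm wide, 96 mm high, standing behind the chute. Origin: centre of its underside.
- jar_petrol: Bystander: jar with red lid, 63 mm wide, 55 mm high, at the right. Origin: centre of its underside.
- marker_violet: Bystander: white marker with violet cap, 11x135x12 mm, lying at the left. Origin: centre of its underside.
There are look-alikes about, which are no part of the job. Several things have the shape of the rack; the one meant has the colours described above.

How it is judged:
By the outcome, as a careful person would: the job done as asked, in the order asked, and still so for the second after the job is handed in, with the robot touching nothing.
It also fails if it takes over 42 s, if anything falls off the work surface, if the arm or the gripper's body presses on something with over 40 N, if the wrist force passes 120 N, or if a joint passes its speed limit or range.

### The arm

A 7-joint arm with a two-finger parallel gripper is mounted at the origin on a cart in front of the work surface, level with it; the furniture and walls round the work are solid. World frame = base frame: x ahead of the robot, y to its left, z up, the work surface at z = 0. Lengths are in mm, angles in rad, forces in N, time in s.
With the tool pointing down it reaches from about 425 to 875 mm from the base axis. Payload 4.7 kg.
Tool frame: the origin (TCP) lies at the very end of the fingers, on their centre line; the grasp point (between the pads) lies hold_point_z behind it (hold_point_z is the distance from the TCP to the grasp point, in mm); z points along the fingers, y is the line along which they close (so a half turn about z gives the same grasp; the last joint's range is limited). The gripper opens to 85 mm and grips with 20 to 120 N. Pads are 22 mm wide; open, the fingers measure 114 mm over their backs; the gripper's body (76 mm by 85 mm) begins 54 mm behind the grasp point. The pads swing forward as they close: fully open they stand 13 mm farther back than shut.
Start: joints at [-1.197, 0.321, -0.07, 1.45, 0.023, 1.371, -0.057], TCP at [228.884, 608.389, 231.349] pointing down, gripper open.
Joint ranges: [-2.86, 2.86], [-0.3, 2.09], [-1.38, 1.24], [0.06, 2.45], [-1.56, 4.7], [0.09, 2.05], [-2.69, 2.69]. Speed limits (rad/s): [2.57, 2.57, 3.14, 3.14, 3.14, 3.14, 3.14].

### API

Orientations are given as [roll, pitch, yaw] about the fixed x, y, z axes, in that order (R = Rz(yaw) Ry(pitch) Rx(roll)).
In Python, from bench import observe, grab_frame, camera_info, hand_in, find_in, outline_of, pinpoint, hold_point_z gives the robot as it stands. The module is installed in compiled form; this text tells all that it offers.
- The arm moves only by the tool servo_tool, never from a script. Its argument "rows" is a list of rows, each a list of 7 numbers: the turn, a rotation vector about the tool's x, y, z scaled (see below), then the shift along the tool's x, y, z scaled (see below), then the closure, from 0 (fully open) to 1 (shut). In form: [[rx, ry, rz, dx, dy, dz, gripper], ...]. A call has exactly 8 rows; each row shifts and turns the commanded pose from where the row before left it, along the tool's axes as they then stand; what a row does not reach is not made up. The controller multiplies each number of a shift by 0.02 m and each number of a turn by 5 degrees. A row lasts 1/12 s, in which the tool goes at most 41.7 mm and 7.16 degrees, less where a joint would pass 70% of its speed; a pose out of reach is approached as far as the arm can. A call with a number of a shift or a turn outside -1 to 1 is refused whole. A call with a gripper value outside its range is refused whole. The fingers move at their own pace and stop on an object; the grip force is fixed at half the most. Time passes only in rows, so rows that do not move let the fingers close, or fill a call up. It gives the time, the measured TCP pose, the force, the opening and the grip force at its end, in the units of the state.
- observe(): the state, without advancing time (a new reading comes with each control period).
- grab_frame(name): name is "side" or "top"; returns the picture (400x640x3 uint8, red, green, blue); there is no depth.
- camera_info(name): a dict with "vfov" (degrees; the focal length in pixels is half the picture's height over the tangent of half this angle, whatever the lens; pixels are square), "cx", "cy" (the principal point, pixels), "rvec" (rotation vector, rad) and "tvec" (3), from world to camera coordinates, as OpenCV has them. Camera axes: x right, y down, z forward; pixel columns grow to the right and rows downward; lengths in mm; the calibration is good to about 2 mm. A picture is of the moment at which its call begins. camera_info takes no time and is no camera call.
- hand_in(): hands the job in; it is judged then, once.
Trained networks look in the newest picture that a camera, given by its name, has taken for a name from the list of things; names that differ only in an ending like _2 or _b are one class to them, and where a whole thing is asked for, a point or a joint stands for the part that bears it (a point fixed in the world has none). Each returns a list of dicts, best first, with "score" (0 to 1); they miss things now and then, are a little off and sometimes report something else, mostly with a low value. They report only what shows in the picture. A call takes as long as a camera call. They do not tell look-alikes from the thing itself.
- find_in(camera, label): "bbox" ([centre column, centre row, width, height] in pixels, round what is visible of it).
- outline_of(camera, label): "pixels" (400x640 bool, what is visible of it) and "bbox" ([centre column, centre row, width, height] in pixels, round what is visible of it).
- pinpoint(camera, label): "pixel" ([row, column] in pixels: a listed point, or the origin of a listed thing).
The state is a dict: "clock": time; "qpos": joint angles; "qd": joint speeds; "tau": joint torques, N m; "position": TCP position; "eef_rot": TCP orientation; "wrist_force": force on the tool from outside, world axes, zero at the start; "torque": the same for the moment, N m; "gripper_width": finger opening in mm; "finger_force": force on a finger pad.
Only numpy, scipy, OpenCV 4.12 (cv2) and the standard library are available. Lean on these libraries where they do the work, as an engineer would, in place of code of your own. Each camera call takes 0.05 s, during which the arm holds its last target. There are 200 camera calls.

## Working session

There is one attempt and no reset: what is moved stays moved. The work goes in short steps, Python scripts to look and compute and a tool call to move; the robot and the scene stay as the last step left them, time stands still between calls to the robot, and variables do not carry over. Pictures are saved under pics/ and viewed, at most 10 in all, crops included, and the job is handed in when it is done.

Besides the shell and the picture viewer there is one more tool, called after "Call:" in YAML: its name, and indented under it one key for each argument. servo_tool: Moves the arm, as the interface text tells. Shifts and turns lie within -1 to 1; 1 stands for 0.02 m of shift or 5 degrees of turn. Its arguments: {"type":"object","properties":{"rows":{"type":"array","items":{"type":"array","items":{"type":"number"}}}},"required":["rows"]}

```bash
mkdir -p pics; cat > h.py <<'E'
import numpy as np, cv2
from bench import *
def cam(n):
    c=camera_info(n); f=200/np.tan(np.radians(c['vfov'])/2)
    K=np.array([[f,0,c['cx']],[0,f,c['cy']],[0,0,1]]); R=cv2.Rodrigues(np.array(c['rvec'],float))[0]
    return K,R,np.array(c['tvec'],float)
def proj(n,P):
    K,R,t=cam(n); return cv2.projectPoints(np.array(P,float).reshape(-1,3),R,t,K,None)[0].reshape(-1,2)
def ray(n,u,v,z):
    K,R,t=cam(n); d=R.T@np.linalg.inv(K)@[u,v,1]; o=-R.T@t; return o+d*(z-o[2])/d[2]
E
python3 - <<'E'
from h import *
print(observe(), hold_point_z)
for n in('side','top'):
    cv2.imwrite(f'pics/{n}0.png',grab_frame(n)[:,:,::-1]); print(n,camera_info(n))
    for l,z in(('gate_line',40),('treadle_top',81),('rack',42),('grip_steel',50),('grip_black',50),('chute',0)):
        for r in pinpoint(n,l)[:3]: print(n,l,round(r['score'],2),np.round(r['pixel']),np.round(ray(n,r['pixel'][1],r['pixel'][0],z)))
E
```

```text
{'clock': 0.0, 'qpos': array([-1.19688957,  0.32184048, -0.07006325,  1.45172898,  0.0226208 ,
        1.37079862, -0.05688926]), 'qd': array([-2.85074253e-04,  3.24842994e-04, -8.19313427e-04, -7.85472719e-04,
       -3.03517958e-06, -1.33171182e-03,  3.20288344e-04]), 'tau': array([ 3.28262524e-05, -4.93584144e+01, -3.82087128e-01, -3.14329362e+01,
        1.29504150e-02,  1.13613502e-02, -4.44887144e-05]), 'position': array([228.72855903, 607.82508257, 230.18490104]), 'eef_rot': array([-3.13960793e+00,  1.28293753e-04,  2.78181231e+00]), 'wrist_force': array([-0.29232718, -0.2670537 , -0.53064704]), 'torque': array([0.00737199, 0.00494155, 0.04733324]), 'finger_force': 0.0, 'gripper_width': 85.43928468455458} 18.700000000000003
side {'vfov': 46.94404924185438, 'cx': 320.34928431924885, 'cy': 200.75731025810398, 'rvec': array([ 2.20422195, -0.69631487,  0.34355528]), 'tvec': array([-494.85904569,  237.94944497, 1075.84090307])}
side gate_line 0.59 [226. 341.] [ 578. -134.   40.]
side treadle_top 0.89 [213. 315.] [525. -91.  81.]
side rack 0.79 [302. 331.] [ 410. -319.   42.]
side rack 0.75 [200. 257.] [445.  78.  42.]
side rack 0.71 [279. 280.] [ 349. -199.   42.]
side grip_steel 0.71 [206. 321.] [575. -48.  50.]
side grip_black 0.6 [204. 315.] [565. -34.  50.]
side chute 0.67 [233. 339.] [ 583. -123.    0.]
top {'vfov': 44.787683279044344, 'cx': 319.47847667652894, 'cy': 195.26955122467984, 'rvec': array([ 2.18034499, -2.13547045,  0.11213805]), 'tvec': array([ -57.69671671,  535.98665377, 1338.16176191])}
top gate_line 0.68 [180. 357.] [ 582. -151.   40.]
top rack 0.96 [254. 361.] [ 375. -164.   42.]
top rack 0.93 [186. 314.] [563. -32.  42.]
top rack 0.85 [221. 258.] [461. 122.  42.]
top grip_steel 0.63 [184. 312.] [566. -25.  50.]
top grip_black 0.71 [191. 314.] [546. -31.  50.]
top grip_black 0.33 [166. 445.] [ 623. -396.   50.]
top chute 0.63 [186. 345.] [ 570. -120.    0.]
```

View pics/side0.png

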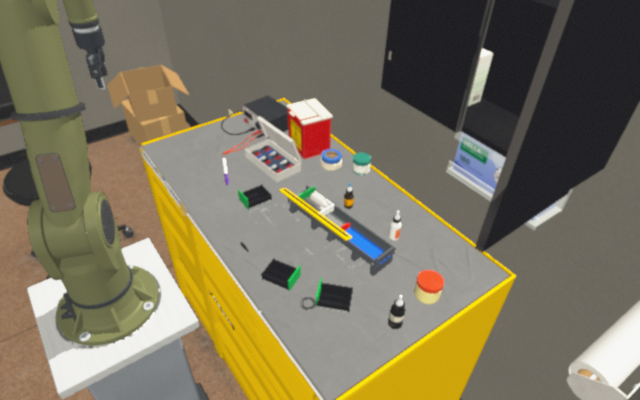

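View pics/top0.png

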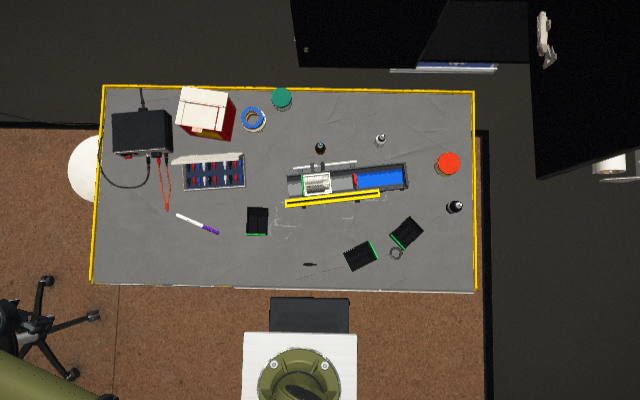

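The top view shows the chute at columns 287-408, rows 162-200, with the yellow treadle on the robot's side. The white rack is at columns 303-330 with its green plate at the left, and the blue bay is at the right. The side view agrees. The black racks with green ends are look-alikes. Next I'll fit the chute pose.

```bash
cat > fit.py <<'E'
from h import *
from scipy.optimize import least_squares
def masks(n,im):
    h=cv2.cvtColor(im,cv2.COLOR_RGB2HSV); H,S,V=[h[...,i].astype(int) for i in range(3)]
    win=np.zeros((400,640),bool)
    if n=='top': win[155:215,275:420]=1
    else: win[175:280,270:405]=1
    f=lambda m:(m&win).astype(np.uint8)
    big=lambda m:(lambda r:(r[1]==1+np.argmax(r[2][1:,4])))(cv2.connectedComponentsWithStats(m))
    y=big(f((H>20)&(H<35)&(S>150)&(V>90))); b=big(f((H>100)&(H<125)&(S>150)&(V>80)))
    g=f((H>45)&(H<80)&(S>110)&(V>50)).astype(bool)
    return y,b,g
def W(p,P):
    c,s=np.cos(p[2]),np.sin(p[2]); P=np.atleast_2d(np.array(P,float))
    return np.c_[p[0]+c*P[:,0]-s*P[:,1],p[1]+s*P[:,0]+c*P[:,1],P[:,2]]
E
python3 - <<'E'
from fit import *
ims={n:grab_frame(n) for n in('side','top')}
out=[]
for n,(x,y,w,h) in dict(side=(275,180,130,95),top=(275,150,140,60)).items():
    for m in masks(n,ims[n]):
        v,u=np.nonzero(m); print(n,m.sum(),u.min(),u.max(),v.min(),v.max(),u.mean().round(1),v.mean().round(1))
    out.append(cv2.resize(ims[n][y:y+h,x:x+w,::-1],(700,int(700*h/w)),interpolation=cv2.INTER_CUBIC))
a=np.vstack(out); a=cv2.resize(a,(int(a.shape[1]*600/a.shape[0]),600)); cv2.imwrite('pics/crop.png',a); print(a.shape)
# fit: ends of treadle line + blue centroid via segment extremes
def ends(m):
    v,u=np.nonzero(m); P=np.c_[u,v].astype(float); c=P.mean(0); d=np.linalg.svd(P-c,full_matrices=0)[2][0]; d*=np.sign(d[0]); t=(P-c)@d
    return c+d*(t.min()-.5), c+d*(t.max()+.5)
for n in('top','side'):
    y,b,g=masks(n,ims[n]); print(n,'yellow',ends(y),'blue',ends(b))
# silhouette IoU-like fit: yellow bar polygon (top+side faces) via convex hull
c,s=np.cos(.26),np.sin(.26)
def tre(p,th=6):
    Q=[]
    for y in(-80,180):
        for a in(-12,12):
            for t in(0,-th): Q.append([-45+a*c+t*s,y,81-a*s+t*c])
    return W(p,Q)
blue=[[-32,-24,40],[32,-24,40],[32,-150,40],[-32,-150,40]]
def res(p):
    r=[]
    for n in('top','side'):
        y,b,g=masks(n,ims[n]); e=ends(y)
        q=proj(n,W(p[:3],[[-45,180,79],[-45,-80,79]])); r+=list(q[0]-e[0])+list(q[1]-e[1])
        if n=='top':
            v,u=np.nonzero(b); q=proj(n,W(p[:3],blue)).mean(0); r+=list((q-[u.mean(),v.mean()])*[.2,.5])
    return np.array(r)
f=least_squares(res,[575,-110,.1],x_scale=[10,10,.1],loss='soft_l1'); print(f.x,np.round(f.fun,1),np.round(res(f.x),1))
for n in('top','side'):
    print(n,'gate',proj(n,W(f.x,[[-3,-20,50],[0,-20,40]])).round(1))
    q=cv2.drawContours
E
```

```text
side 580 280 350 188 240 315.4 213.9
side 447 347 383 227 258 364.7 243.6
side 194 287 321 187 279 300.8 235.9
top 709 285 379 189 207 332.5 198.0
top 671 357 403 169 187 379.9 178.1
top 34 301 303 174 195 302.0 184.5
(600, 517, 3)
top yellow (array([284.10247045, 203.58198373]), array([379.79685507, 192.54512462])) blue (array([356.57549198, 180.69944824]), array([403.10600639, 175.46778963]))
side yellow (array([280.36223382, 187.68291934]), array([349.0219549 , 239.13878352])) blue (array([346.82560045, 229.41589261]), array([379.77162451, 255.60662276]))
[ 5.75635881e+02 -1.24918548e+02  1.37593874e-01] [ 0.5  0.2 -0.2  0.1 -0.3  0.1  0.8  0.6 -0.5 -1.2] [ 0.5  0.2 -0.2  0.1 -0.3  0.1  0.8  0.6 -0.5 -1.2]
top gate [[355.1 181.5]
 [354.7 181. ]]
side gate [[342.5 225.9]
 [343.1 228.1]]
```

View pics/crop.png

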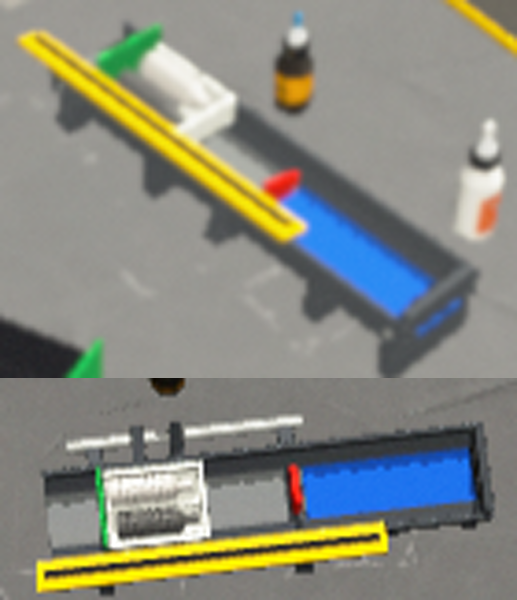

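The crops show the green plate at the rear of the white rack, the shut red gate and the clear blue bay. The chute pose fits to about 1 px. Next I'll compute the rack's rear face and the first move.

```bash
cat >> fit.py <<'E'
C=np.array([575.6,-124.9,0.1376])
def toC(P):
    c,s=np.cos(C[2]),np.sin(C[2]); d=np.array(P)[:2]-C[:2]; return np.array([c*d[0]+s*d[1],-s*d[0]+c*d[1],P[2]])
def st():
    o=observe(); print('t',round(o['clock'],2),'chute',toC(o['position']).round(1),'yaw-C',round(o['eef_rot'][2]-C[2],4),o['eef_rot'].round(3),'F',o['wrist_force'].round(1),'w',round(o['gripper_width'],1))
E
python3 - <<'E'
from fit import *
im=grab_frame('top'); y,b,g=masks('top',im); v,u=np.nonzero(g)
print('rear top edge', [toC(ray('top',uu,184.5,82)).round(1) for uu in (u.min()-.5,u.max()+.5,u.mean())])
for yy in (100,110,120,130): print(yy,proj('top',W(C,[[0,yy,82],[-29,yy,82],[29,yy,82]])).round(1).tolist())
for yy in (100,110,120,130): print(yy,'side',proj('side',W(C,[[-29,yy,82],[29,yy,82],[29,yy,60]])).round(1).tolist())
y,b,g=masks('side',grab_frame('side')); g[:,:]&=(np.arange(400)<215)[:,None]; v,u=np.nonzero(g); print(u.min(),u.max(),v[u==u.min()],v[u==u.max()])
# plan: rows world shift + yaw
o=observe(); p=o['position']; th=o['eef_rot'][2]; T=W(C,[[-24,150,115]])[0]; print(p,T,th,'turn',C[2]+np.pi/2-th)
st()
E
```

```text
rear top edge [array([  2., 131.,  82.]), array([  1. , 122.9,  82. ]), array([  1.5, 126.9,  82. ])]
100 [[311.9, 183.9], [313.1, 194.4], [310.7, 173.4]]
110 [[308.2, 184.3], [309.5, 194.8], [307.0, 173.9]]
120 [[304.6, 184.7], [305.8, 195.3], [303.4, 174.3]]
130 [[300.9, 185.2], [302.1, 195.7], [299.8, 174.7]]
100 side [[304.7, 198.9], [320.2, 189.7], [320.1, 195.8]]
110 side [[302.2, 197.1], [317.8, 188.0], [317.6, 194.1]]
120 side [[299.7, 195.4], [315.3, 186.3], [315.2, 192.4]]
130 side [[297.3, 193.6], [312.9, 184.7], [312.8, 190.7]]
300 314 [194 195 196] [187 188 189]
[228.89202176 608.37607673 231.34769597] [531.25191736  20.39021841 115.        ] 2.7817597225717936 turn -1.073363395776897
t 0.9 chute [-242.9  773.9  231.3] yaw-C 2.6442 [3.142 0.    2.782] F [ 0.1 -0.5 -0.7] w 85.5
```

Call:
servo_tool:
  rows:
    - [0, 0, 1, 0, 0, 0, 0.48]
    - [0, 0, 1, 0, 0, 0, 0.48]
    - [0, 0, 1, 0, 0, 0, 0.48]
    - [0, 0, 1, 0, 0, 0, 0.48]
    - [0, 0, 1, 0, 0, 0, 0.48]
    - [0, 0, 1, 0, 0, 0, 0.48]
    - [0, 0, 1, 0, 0, 0, 0.48]
    - [0, 0, 1, 0, 0, 0, 0.48]

```text
clock: 1.57
position: [228.9, 608.4, 231.4]
eef_rot: [3.141, -0.0, 2.079]
wrist_force: [-0.1, -0.5, 0.1]
gripper_width: 44.0
finger_force: 0.0
```

Call:
servo_tool:
  rows:
    - [0, 0, 1, 0, 0, 0, 0.48]
    - [0, 0, 1, 0, 0, 0, 0.48]
    - [0, 0, 1, 0, 0, 0, 0.48]
    - [0, 0, 1, 0, 0, 0, 0.48]
    - [0, 0, 0.3, 0, 0, 0, 0.48]
    - [0, 0, 0, -1, 0.35, 0, 0.48]
    - [0, 0, 0, -1, 0.35, 0, 0.48]
    - [0, 0, 0, -1, 0.35, 0, 0.48]

```text
clock: 2.23
position: [257.9, 551.3, 231.1]
eef_rot: [3.142, 0.0, 1.709]
wrist_force: [0.5, -0.1, 1.0]
gripper_width: 44.0
finger_force: 0.0
```

```bash
python3 -c "
from fit import *
st()"
```

```text
t 2.23 chute [-221.9  713.4  231.1] yaw-C 1.5719 [3.142 0.    1.709] F [ 0.5 -0.1  1. ] w 44.0
```

Call:
servo_tool:
  rows:
    - [0, 0, 0, -1, 0.35, 0, 0.48]
    - [0, 0, 0, -1, 0.35, 0, 0.48]
    - [0, 0, 0, -1, 0.35, 0, 0.48]
    - [0, 0, 0, -1, 0.35, 0, 0.48]
    - [0, 0, 0, -1, 0.35, 0, 0.48]
    - [0, 0, 0, -1, 0.35, 0, 0.48]
    - [0, 0, 0, -1, 0.35, 0, 0.48]
    - [0, 0, 0, -1, 0.35, 0, 0.48]

```text
clock: 2.9
position: [335.7, 400.1, 231.5]
eef_rot: [3.141, -0.0, 1.708]
wrist_force: [0.2, -0.5, 0.1]
gripper_width: 44.3
finger_force: 0.0
```

Call:
servo_tool:
  rows:
    - [0, 0, 0, -1, 0.35, 0, 0.48]
    - [0, 0, 0, -1, 0.35, 0, 0.48]
    - [0, 0, 0, -1, 0.35, 0, 0.48]
    - [0, 0, 0, -1, 0.35, 0, 0.48]
    - [0, 0, 0, -1, 0.35, 0, 0.48]
    - [0, 0, 0, -1, 0.35, 0, 0.48]
    - [0, 0, 0, -1, 0.35, 0, 0.48]
    - [0, 0, 0, -1, 0.35, 0, 0.48]

```text
clock: 3.57
position: [413.2, 249.3, 231.6]
eef_rot: [3.141, -0.001, 1.708]
wrist_force: [0.5, 0.5, 0.6]
gripper_width: 44.4
finger_force: 0.0
```

Call:
servo_tool:
  rows:
    - [0, 0, 0, -1, 0.35, 0, 0.48]
    - [0, 0, 0, -1, 0.35, 0, 0.48]
    - [0, 0, 0, -1, 0.35, 0, 0.48]
    - [0, 0, 0, -1, 0.35, 0, 0.48]
    - [0, 0, 0, -1, 0.35, 0, 0.48]
    - [0, 0, 0, -1, 0.35, 0, 0.48]
    - [0, 0, 0, -1, 0.35, 0, 0.48]
    - [0, 0, 0, -1, 0.35, 0, 0.48]

```text
clock: 4.23
position: [490.6, 98.5, 231.6]
eef_rot: [3.141, -0.0, 1.708]
wrist_force: [0.2, -0.4, 0.2]
gripper_width: 44.2
finger_force: 0.0
```

Call:
servo_tool:
  rows:
    - [0, 0, 0, -1, 0.35, 0, 0.48]
    - [0, 0, 0, -1, 0.35, 0, 0.48]
    - [0, 0, 0, -1, 0.35, 0.5, 0.48]
    - [0, 0, 0, -1, 0.35, 1, 0.48]
    - [0, 0, 0, 0, 0, 1, 0.48]
    - [0, 0, 0, 0, 0, 1, 0.48]
    - [0, 0, 0, 0, 0, 1, 0.48]
    - [0, 0, 0, 0, 0, 0, 0.48]

```text
clock: 4.9
position: [526.1, 23.7, 137.7]
eef_rot: [-3.135, 0.001, 1.708]
wrist_force: [0.1, 0.6, -0.4]
gripper_width: 44.9
finger_force: 0.0
```

```bash
python3 -c "
from fit import *
for n in('side','top'):
    im=grab_frame(n); x,y,w,h=dict(side=(255,100,140,130),top=(240,140,180,80))[n]
    cv2.imwrite('pics/%s1.png'%n,cv2.resize(im[y:y+h,x:x+w,::-1],None,fx=4,fy=4,interpolation=2))
st()
P=W(C,[[-53,139,0],[-53,161,0],[5,139,0],[5,161,0]]);
"
```

```text
t 5.0 chute [-26.1 153.9 141.4] yaw-C 1.5709 [-3.141  0.     1.708] F [-0.7 -0.1  0.2] w 44.6
```

View pics/side1.png

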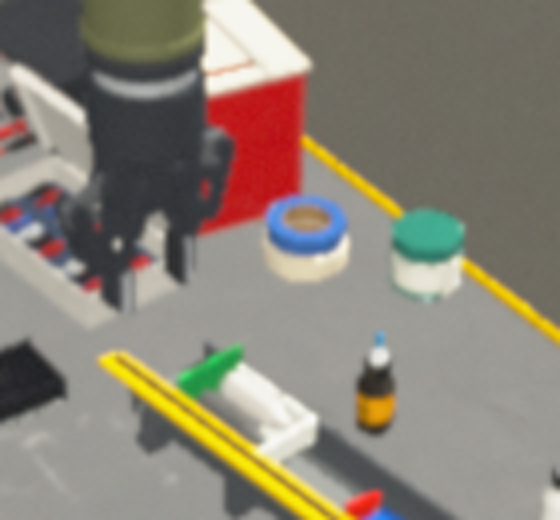

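The fingers hover above the treadle end and the free deck behind the green plate. The near fingertip shows at about pixel (285,176). Next I descend close to the treadle and check the tip alignment numerically.

Call:
servo_tool:
  rows:
    - [0, 0, 0, -0.2, 0.1, 0.75, 0.48]
    - [0, 0, 0, 0, 0, 0.75, 0.48]
    - [0, 0, 0, 0, 0, 0.75, 0.48]
    - [0, 0, 0, 0, 0, 0, 0.48]
    - [0, 0, 0, 0, 0, 0, 0.48]
    - [0, 0, 0, 0, 0, 0, 0.48]
    - [0, 0, 0, 0, 0, 0, 0.48]
    - [0, 0, 0, 0, 0, 0, 0.48]

```text
clock: 5.67
position: [532.3, 20.5, 97.6]
eef_rot: [3.139, -0.0, 1.709]
wrist_force: [0.3, 0.0, 0.7]
gripper_width: 44.7
finger_force: 0.0
```

```bash
python3 -c "
from fit import *
ims=[]
st(); o=toC(observe()['position'])
for n in('side','top'):
    im=grab_frame(n); x,y,w,h=dict(side=(260,150,80,65),top=(270,155,80,55))[n]
    a=cv2.resize(im[y:y+h,x:x+w,::-1],None,fx=5,fy=5,interpolation=2)
    for d in(-22-7.25,22+7.25):
      for e in(-11,11):
        q=proj(n,W(C,[[o[0]+d,o[1]+e,o[2]]]))[0]; cv2.circle(a,tuple(int(round((q[i]-(x,y)[i]+.5)*5)) for i in(0,1)),3,(255,0,255),-1)
    ims.append(a)
cv2.imwrite('pics/c2.png',np.vstack(ims))
"
```

```text
t 5.67 chute [-22.9 150.   97.6] yaw-C 1.571 [ 3.139 -0.     1.709] F [0.3 0.  0.7] w 44.7
```

View pics/c2.png

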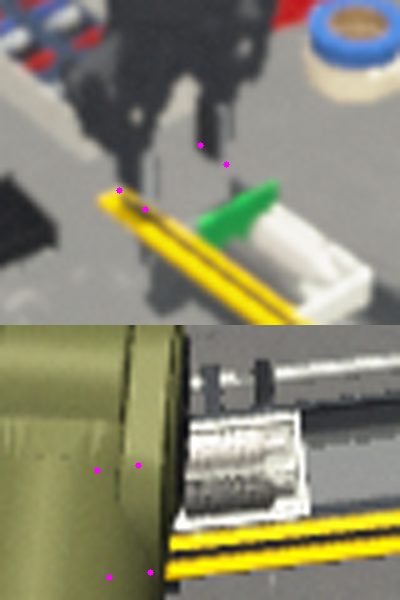

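The overlay puts the near tip over the treadle and the far tip over bare deck behind the green plate. Next I press in small steps.

Call:
servo_tool:
  rows:
    - [0, 0, 0, 0, -0.05, 0.25, 0.48]
    - [0, 0, 0, 0, -0.05, 0.25, 0.48]
    - [0, 0, 0, 0, 0, 0.25, 0.48]
    - [0, 0, 0, 0, 0, 0.25, 0.48]
    - [0, 0, 0, 0, 0, 0.25, 0.48]
    - [0, 0, 0, 0, 0, 0.25, 0.48]
    - [0, 0, 0, 0, 0, 0.1, 0.48]
    - [0, 0, 0, 0, 0, 0, 0.48]

```text
clock: 6.43
position: [528.5, 19.8, 63.6]
eef_rot: [-3.139, 0.0, 1.708]
wrist_force: [-2.7, 0.2, 7.0]
gripper_width: 44.4
finger_force: 3.0
```

```bash
python3 -c "
from fit import *
st()"
```

```text
t 6.43 chute [-26.8 149.8  63.6] yaw-C 1.5706 [-3.139  0.     1.708] F [-2.7  0.2  7. ] w 44.4
```

Call:
servo_tool:
  rows:
    - [0, 0, 0, 0, 0, 0.15, 0.48]
    - [0, 0, 0, 0, 0, 0.15, 0.48]
    - [0, 0, 0, 0, 0, 0.1, 0.48]
    - [0, 0, 0, 0, 0, 0.1, 0.48]
    - [0, 0, 0, 0, 0, 0, 0.48]
    - [0, 0, 0, 0, 0, 0, 0.48]
    - [0, 0, 0, 0, 0, 0, 0.48]
    - [0, 0, 0, 0, 0, 0, 0.48]

```text
clock: 7.1
position: [528.2, 19.7, 54.2]
eef_rot: [-3.139, -0.0, 1.708]
wrist_force: [-4.9, -1.0, 8.4]
gripper_width: 44.4
finger_force: 3.9
```

```bash
python3 -c "
from fit import *
st()"
```

```text
t 7.1 chute [-27.1 149.8  54.2] yaw-C 1.5706 [-3.139 -0.     1.708] F [-4.9 -1.   8.4] w 44.4
```

Call:
servo_tool:
  rows:
    - [0, 0, 0, 0, 0, 0.1, 0.48]
    - [0, 0, 0, 0, 0, 0.1, 0.48]
    - [0, 0, 0, 0, 0, 0, 0.48]
    - [0, 0, 0, 0, 0, 0, 0.48]
    - [0, 0, 0, 0, 0, 0, 0.48]
    - [0, 0, 0, 0, 0, 0, 0.48]
    - [0, 0, 0, 0, 0, 0, 0.48]
    - [0, 0, 0, 0, 0, 0, 0.48]

```text
clock: 7.77
position: [528.0, 19.7, 50.1]
eef_rot: [-3.138, -0.0, 1.708]
wrist_force: [-5.2, -0.6, 8.0]
gripper_width: 44.2
finger_force: 4.4
```

Call:
servo_tool:
  rows:
    - [0, 0, 0, 0, 0, 0.1, 0.48]
    - [0, 0, 0, 0, 0, 0, 0.48]
    - [0, 0, 0, 0, 0, 0, 0.48]
    - [0, 0, 0, 0, 0, 0, 0.48]
    - [0, 0, 0, 0, 0, 0, 0.48]
    - [0, 0, 0, 0, 0, 0, 0.48]
    - [0, 0, 0, 0, 0, 0, 0.48]
    - [0, 0, 0, 0, 0, 0, 0.48]

```text
clock: 8.43
position: [528.0, 19.7, 49.3]
eef_rot: [-3.138, -0.001, 1.708]
wrist_force: [-8.4, -1.0, 18.3]
gripper_width: 44.5
finger_force: 9.1
```

```bash
python3 -c "
from fit import *
st()
ims=[]
for n in('side','top'):
    im=grab_frame(n); x,y,w,h=dict(side=(260,160,130,100),top=(270,155,140,55))[n]
    a=cv2.resize(im[y:y+h,x:x+w,::-1],(560,int(560*h/w)),interpolation=2); ims.append(a)
a=np.vstack(ims);print(a.shape); cv2.imwrite('pics/c3.png',cv2.resize(a,None,fx=.9,fy=.9))
"
```

```text
t 8.43 chute [-27.3 149.8  49.3] yaw-C 1.5705 [-3.138e+00 -1.000e-03  1.708e+00] F [-8.4 -1.  18.3] w 44.5
(650, 560, 3)
```

View pics/c3.png

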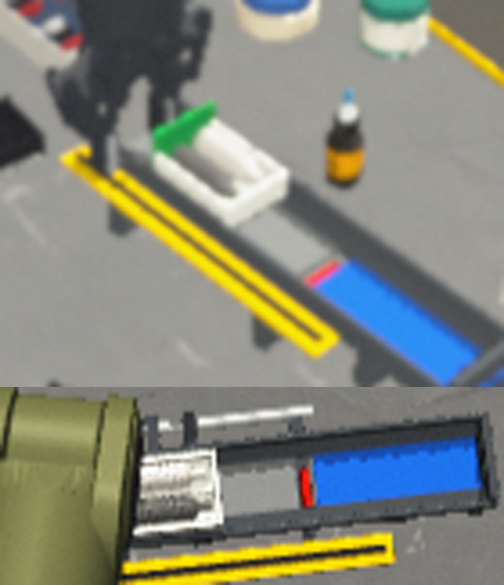

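The force jumped to 18 N, so the treadle is at its stop. The red blade is flush with the deck at about crop (325,272). Now I push.

Call:
servo_tool:
  rows:
    - [0, 0, 0, -0.1, 0, 0, 0.48]
    - [0, 0, 0, -0.2, 0, 0, 0.48]
    - [0, 0, 0, -0.2, 0, 0, 0.48]
    - [0, 0, 0, -0.2, 0, 0, 0.48]
    - [0, 0, 0, -0.2, 0, 0, 0.48]
    - [0, 0, 0, -0.2, 0, 0, 0.48]
    - [0, 0, 0, -0.2, 0, 0, 0.48]
    - [0, 0, 0, -0.2, 0, 0, 0.48]

```text
clock: 9.2
position: [535.3, -5.3, 49.7]
eef_rot: [3.138, -0.005, 1.71]
wrist_force: [-1.6, 8.0, 10.4]
gripper_width: 44.4
finger_force: 6.5
```

```bash
python3 -c "
from fit import *
st()"
```

```text
t 9.2 chute [-23.5 124.   49.7] yaw-C 1.5728 [ 3.138 -0.005  1.71 ] F [-1.6  8.  10.4] w 44.4
```

Call:
servo_tool:
  rows:
    - [0, 0, 0, -0.25, -0.1, 0.05, 0.48]
    - [0, 0, 0, -0.25, 0, 0, 0.48]
    - [0, 0, 0, -0.25, 0, 0, 0.48]
    - [0, 0, 0, -0.25, 0, 0, 0.48]
    - [0, 0, 0, -0.25, 0, 0, 0.48]
    - [0, 0, 0, -0.25, 0, 0, 0.48]
    - [0, 0, 0, -0.25, 0, 0, 0.48]
    - [0, 0, 0, -0.25, 0, 0, 0.48]

```text
clock: 9.87
position: [539.9, -44.0, 49.6]
eef_rot: [3.136, -0.007, 1.711]
wrist_force: [-1.9, 10.5, 16.0]
gripper_width: 44.6
finger_force: 8.9
```

```bash
python3 -c "
from fit import *
st()"
```

```text
t 9.87 chute [-24.3  85.   49.6] yaw-C 1.5735 [ 3.136 -0.007  1.711] F [-1.9 10.5 16. ] w 44.6
```

Call:
servo_tool:
  rows:
    - [0, 0, 0, -0.25, 0, 0, 0.48]
    - [0, 0, 0, -0.25, 0, 0, 0.48]
    - [0, 0, 0, -0.25, 0, 0, 0.48]
    - [0, 0, 0, -0.25, 0, 0, 0.48]
    - [0, 0, 0, -0.25, 0, 0, 0.48]
    - [0, 0, 0, -0.25, 0, 0, 0.48]
    - [0, 0, 0, -0.25, 0, 0, 0.48]
    - [0, 0, 0, -0.25, 0, 0, 0.48]

```text
clock: 10.53
position: [545.5, -83.6, 49.6]
eef_rot: [3.137, -0.007, 1.711]
wrist_force: [-1.7, 12.4, 17.3]
gripper_width: 44.5
finger_force: 9.2
```

```bash
python3 -c "
from fit import *
st()
ims=[]
for n in('side','top'):
    im=grab_frame(n); x,y,w,h=dict(side=(260,160,130,100),top=(270,155,140,55))[n]
    a=cv2.resize(im[y:y+h,x:x+w,::-1],(560,int(560*h/w)),interpolation=2); ims.append(a)
a=np.vstack(ims); cv2.imwrite('pics/c4.png',cv2.resize(a,None,fx=.9,fy=.9))
"
```

```text
t 10.53 chute [-24.2  45.   49.6] yaw-C 1.5737 [ 3.137 -0.007  1.711] F [-1.7 12.4 17.3] w 44.5
```

View pics/c4.png

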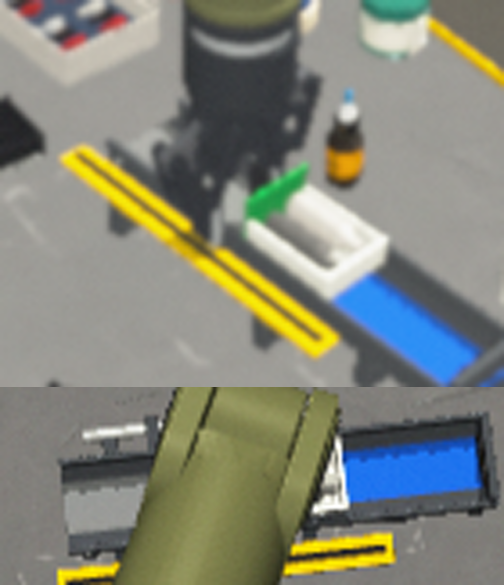

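The rack is straight and level and is crossing the lowered gate. The treadle is flat.

Call:
servo_tool:
  rows:
    - [0, 0, 0, -0.25, 0, 0, 0.48]
    - [0, 0, 0, -0.25, 0, 0, 0.48]
    - [0, 0, 0, -0.25, 0, 0, 0.48]
    - [0, 0, 0, -0.25, 0, 0, 0.48]
    - [0, 0, 0, -0.25, 0, 0, 0.48]
    - [0, 0, 0, -0.25, 0, 0, 0.48]
    - [0, 0, 0, -0.25, 0, 0, 0.48]
    - [0, 0, 0, -0.25, 0, 0, 0.48]

```text
clock: 11.3
position: [551.1, -123.3, 49.6]
eef_rot: [3.137, -0.007, 1.711]
wrist_force: [-1.5, 11.5, 17.8]
gripper_width: 44.6
finger_force: 9.5
```

Call:
servo_tool:
  rows:
    - [0, 0, 0, -0.25, 0, 0, 0.48]
    - [0, 0, 0, -0.25, 0, 0, 0.48]
    - [0, 0, 0, -0.25, 0, 0, 0.48]
    - [0, 0, 0, -0.25, 0, 0, 0.48]
    - [0, 0, 0, -0.25, 0, 0, 0.48]
    - [0, 0, 0, -0.25, 0, 0, 0.48]
    - [0, 0, 0, -0.25, 0, 0, 0.48]
    - [0, 0, 0, -0.25, 0, 0, 0.48]

```text
clock: 11.97
position: [556.6, -162.9, 49.5]
eef_rot: [3.137, -0.007, 1.712]
wrist_force: [-2.9, 12.6, 18.7]
gripper_width: 44.2
finger_force: 9.7
```

Call:
servo_tool:
  rows:
    - [0, 0, 0, -0.2, 0, 0, 0.48]
    - [0, 0, 0, -0.15, 0, 0, 0.48]
    - [0, 0, 0, -0.1, 0, 0, 0.48]
    - [0, 0, 0, -0.05, 0, 0, 0.48]
    - [0, 0, 0, 0, 0, 0, 0.48]
    - [0, 0, 0, 0, 0, 0, 0.48]
    - [0, 0, 0, 0, 0, 0, 0.48]
    - [0, 0, 0, 0, 0, 0, 0.48]

```text
clock: 12.63
position: [557.9, -172.9, 49.5]
eef_rot: [3.137, -0.007, 1.711]
wrist_force: [-1.5, 11.4, 19.2]
gripper_width: 44.1
finger_force: 9.2
```

```bash
python3 -c "
from fit import *
st()
ims=[]
for n in('side','top'):
    im=grab_frame(n); x,y,w,h=dict(side=(290,170,130,100),top=(270,155,140,55))[n]
    a=cv2.resize(im[y:y+h,x:x+w,::-1],(560,int(560*h/w)),interpolation=2); ims.append(a)
a=np.vstack(ims); cv2.imwrite('pics/c5.png',cv2.resize(a,None,fx=.9,fy=.9))
"
```

```text
t 12.63 chute [-24.2 -45.1  49.5] yaw-C 1.5735 [ 3.137 -0.007  1.711] F [-1.5 11.4 19.2] w 44.1
```

View pics/c5.png

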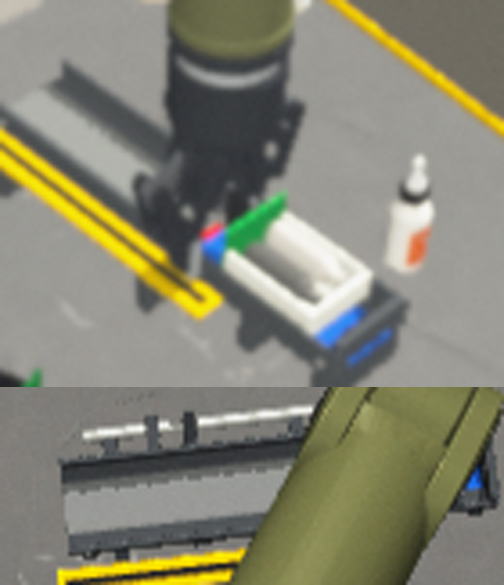

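The rack sits wholly in the bay, with a blue strip between the green plate and the red blade. Next I back off slightly and lift to let the gate up.

Call:
servo_tool:
  rows:
    - [0, 0, 0, 0.1, 0, 0, 0.48]
    - [0, 0, 0, 0.1, 0, 0, 0.48]
    - [0, 0, 0, 0, 0, -0.2, 0.48]
    - [0, 0, 0, 0, 0, -0.3, 0.48]
    - [0, 0, 0, 0, 0, -0.3, 0.48]
    - [0, 0, 0, 0, 0, -0.3, 0.48]
    - [0, 0, 0, 0, 0, -0.3, 0.48]
    - [0, 0, 0, 0, 0, -0.3, 0.48]

```text
clock: 13.4
position: [553.9, -174.6, 81.5]
eef_rot: [-3.141, 0.0, 1.708]
wrist_force: [1.4, 0.6, 0.2]
gripper_width: 44.4
finger_force: 0.7
```

Call:
servo_tool:
  rows:
    - [0, 0, 0, 0, 0, -0.5, 0.48]
    - [0, 0, 0, 0, 0, -1, 0.48]
    - [0, 0, 0, 0, 0, -1, 0.48]
    - [0, 0, 0, 0, 0, -1, 0.48]
    - [0, 0, 0, 0, 0, -1, 0.48]
    - [0, 0, 0, 0, 0, -1, 0.48]
    - [0, 0, 0, 0, 0, -1, 0.48]
    - [0, 0, 0, 0, 0, -1, 0.48]

```text
clock: 14.07
position: [552.9, -175.2, 232.1]
eef_rot: [-3.139, 0.0, 1.707]
wrist_force: [-0.5, -0.5, 0.4]
gripper_width: 44.3
finger_force: 0.0
```

Call:
servo_tool:
  rows:
    - [0, 0, 0, 1, -1, 0, 0.48]
    - [0, 0, 0, 1, -1, 0, 0.48]
    - [0, 0, 0, 1, -1, 0, 0.48]
    - [0, 0, 0, 1, -0.5, 0, 0.48]
    - [0, 0, 0, 1, 0, 0, 0.48]
    - [0, 0, 0, 1, 0, 0, 0.48]
    - [0, 0, 0, 1, 0, 0, 0.48]
    - [0, 0, 0, 0, 0, 0, 0.48]

```text
clock: 14.73
position: [464.3, -41.8, 230.9]
eef_rot: [-3.14, -0.002, 1.713]
wrist_force: [-0.3, 0.8, 0.5]
gripper_width: 44.6
finger_force: 0.0
```

```bash
python3 -c "
from fit import *
st()
ims=[]
for n in('side','top'):
    im=grab_frame(n); x,y,w,h=dict(side=(270,170,150,110),top=(270,155,140,55))[n]
    a=cv2.resize(im[y:y+h,x:x+w,::-1],(560,int(560*h/w)),interpolation=2); ims.append(a)
a=np.vstack(ims); cv2.imwrite('pics/c6.png',cv2.resize(a,None,fx=.9,fy=.9))
"
```

```text
t 14.73 chute [-98.8  97.5 230.9] yaw-C 1.5756 [-3.140e+00 -2.000e-03  1.713e+00] F [-0.3  0.8  0.5] w 44.6
```

View pics/c6.png

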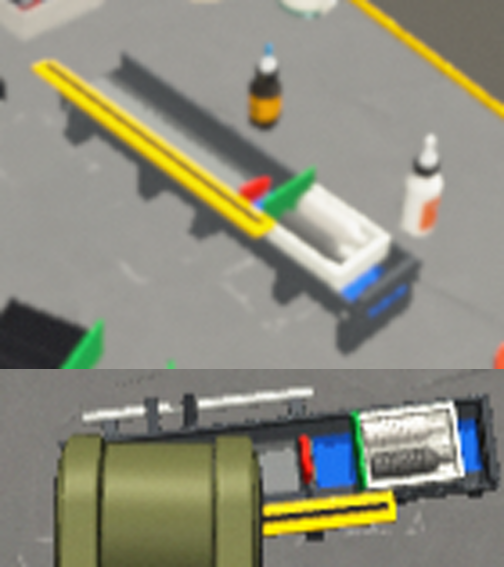

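The gate is fully up behind the rack, both grips lie in their slots, and the bottles have not moved.

```bash
python3 -c "
from bench import *
print(hand_in())"
```

```text
the job is handed in; nothing more can be done
None
```

The job is done and handed in at about 15 s: the rack with both grips is in the blue bay, the gate is fully up behind it, and the arm is clear of everything.

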